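# Bring the hook carriage to its stop and hang the tool caddy

### The job

Set up the hanging place for the tools: hold the black thumb release on the grey carriage down and slide the carriage along its rail until it meets the steel stop block, then let the release up. Then take the steel tool caddy by its handle and hang the handle over both prongs of the carriage's hook, keeping the caddy upright all the way, and let go so it hangs still. Leave the stone house, the mallet and the brush pot where they are.

Things in the scene. Friction and masses are not known exactly. Their poses are not given: they have to be found in the camera images.
- rail: Aluminium channel rail fixed to the bench, 480 long (its y axis), 90 wide, 30 high; origin at the centre of its underside. Carriage, hook and stop always share its axes; -x is the side towards the robot.
- carriage (a joint): Travel of the grey carriage along the rail's +y, in m (0 to 0.225). The carriage is 200 long (y), 80 wide (x), its deck 54 above the bench; its centre is at rail y = -0.12 + value. A brake locks it (against some 40 N) unless the thumb release is held down; then it slides with about 2 N. It starts short of the stop and must go towards +y.
- release (a joint): Tilt of the thumb release lever, in rad: 0 up (carriage locked), 0.12 fully down (the cap then lies about 8 mm lower). Sprung: the cap begins to give at 6 N and takes 9 N fully down; the carriage is free from about 2 mm down. It springs up by itself when let go.
- release_top (a point): Centre of the top of the thumb release, a ribbed black cap 48 along the rail by 46 across, 69 above the bench when up, 60 to the -y side of the carriage's middle. Off each end of it along the rail stands a fixed grey wall (8 thick, centred 34 from the cap's centre, 76 high above the bench, 7 above the cap) that a pressing finger may also push against. Its two sides across the rail are open.
- carriage_nose (a point): Centre of the carriage's +y end face, 42.5 above the bench: the face that meets the stop.
- stop_face (a point): Centre of the stop's face that the carriage meets, 42.5 above the bench. The stop is a plain steel block clamped on the rail, 80 across, 32 along the rail (towards +y from this face), top at 63 plus a screw head to 75. It really stops the carriage.
- hook_seat (a point): Midway between the two prongs of the hook, at the height of their level tops (224 above the bench), 80 from the post axis: where the middle of the underside of the caddy's handle bar should rest (anywhere on the level part will do, centred sideways).
- caddy: Open sheet-steel tool caddy, 130 long (its y), 80 wide (its x), 70 high, with a rigid upright wire handle; about 0.5 kg, nothing in it rises above the rim. Origin at the centre of its underside.
- caddy_grip (a point): Middle of the caddy's handle bar, on its axis, 170 above the caddy's underside. Bar 12 thick, straight for 106 along the caddy's y; legs at 63 either side run down to the rim, 100 below the bar. Hung, the bar lies along the rail and the prongs pass between bar and rim, so bring it over the prong tips from the robot's side (-x of the rail). Either way round will do.
- stone_house: Carved sandstone block like a house front, 160 x 68 x 154 high, 2.6 kg, standing on the bench; bystander. Origin at the centre of its underside.
- mallet: Wooden carver's mallet lying down, 230 long, head 76 thick; bystander. Origin under its middle, on the bench.
- brush_pot: Tin pot, 72 diameter, 90 high, with a brush standing in it (190 in all); bystander. Origin at the centre of its underside.
- hook_post (a point): Top centre of the carriage's two-pronged dark steel hook's post, 224 above the bench, 70 to the +y side of the carriage's middle: 16 square, with an 88 wide crossbar on top. From it two round prongs, 8 thick, 76 apart (centres, along y), run level towards -x (the robot) with tops at 224, to 100 from the post axis, then turn up to tips 248 high, ending 118 from the post axis.
There are look-alikes about, which are no part of the job. What is shaped like the caddy but yellow is not meant.

How it is judged:
By the outcome, as a careful person would: the job done as asked, in the order asked, and still so for the second after the job is handed in, with the robot touching nothing.
It also fails if it takes over 72 s, if anything falls off the work surface, if the arm or the gripper's body presses on something with over 40 N, if the wrist force passes 120 N, or if a joint passes its speed limit or range.

### The arm

A 7-joint arm with a two-finger parallel gripper is mounted at the origin on the work surface. World frame = base frame: x ahead of the robot, y to its left, z up, the work surface at z = 0. Lengths are in m, angles in rad, forces in N, time in s.
With the tool pointing down it reaches from about 0.425 to 0.95 m from the base axis. Payload 4.7 kg.
Tool frame: the origin (TCP) lies midway between the tips of the shut fingers; the grasp point (between the pads) lies 19 mm behind it; z points along the fingers, y is the line along which they close (so a half turn about z gives the same grasp; the last joint's range is limited). The gripper opens to 85 mm and grips with 20 to 120 N. Pads are 22 mm wide; open, the fingers measure 114 mm over their backs; the gripper's body (76 mm by 85 mm) begins 54 mm behind the grasp point. The pads swing forward as they close: fully open they stand 13 mm farther back than shut.
Start: joints at [1.169, 0.469, -0.049, 1.532, 0.024, 1.141, -0.082], TCP at [0.246, -0.629, 0.231] pointing down, gripper open.
Joint ranges: [-2.59, 2.59], [-0.33, 1.99], [-1.39, 1.29], [0.1, 2.45], [-1.04, 4.18], [0.21, 1.99], [-2.66, 2.66]. Speed limits (rad/s): [2.57, 2.57, 3.14, 3.14, 3.14, 3.14, 3.14].

### API

Orientations are given as a rotation vector (axis times angle).
In Python, from cell import manip, grab_frame, camera_model, sign_off gives the robot as it stands. Calls block until the motion is done:
- manip.goto(position, orientation): joint-space move of the TCP to a pose.
- manip.move_straight(position, rotation=None, v=0.15, contact_N=None): straight line of the TCP; rotation=None keeps the orientation; v is the mean speed in m/s. With contact_N (N) it stops when the force on the tool has changed by that much, and returns True; else False.
- manip.set_joints(angles): joint-space move.
- manip.open_jaws() and manip.gripper_close(force=None): open the fingers fully, or close them until they stop; force is the grip in N (None keeps the last).
- manip.hold(seconds).
- manip.solve_ik(position, orientation): joint angles nearest the present ones, or None.
- grab_frame(name): name is "side" or "top" or "wrist"; returns (picture, depth): 400x640x3 uint8, red, green, blue; 400x640 float32, m along the optical axis (not along the pixel's ray), 0 where there is no reading.
- camera_model(name): a dict with "fx", "fy", "cx", "cy" (pixels), "world_from_camera" (4x4, takes a point from camera to world coordinates). Camera axes: x right, y down, z forward; pixel columns grow to the right and rows downward; lengths in m; the calibration is good to about 2 mm. A picture is of the moment at which its call begins: read the wrist's pose just before it. camera_model takes no time and is no camera call; for the wrist camera it gives the pose at the moment of the call.
A pose or a line that the arm cannot do raises manip.IKError and nothing moves.
- sign_off(): hands the job in; it is judged then, once.
Readings, each from a call of its own:
- manip.read_t(): time.
- manip.read_qpos(): joint angles.
- manip.read_qvel(): joint speeds.
- manip.read_joint_torque(): joint torques, N m.
- manip.read_ee_pos(): TCP position.
- manip.read_tcp_rot(): TCP orientation.
- manip.read_force(): force on the tool from outside, world axes, zero at the start.
- manip.read_wrist_torque(): the same for the moment, N m.
- manip.read_gripper_width(): finger opening in m.
- manip.read_gripper_force(): force on a finger pad.
Only numpy, scipy, OpenCV 4.12 (cv2) and the standard library are available. Lean on these libraries where they do the work, as an engineer would, in place of code of your own. Each camera call takes 0.05 s, during which the arm holds its last target. There are 200 camera calls.

## Working session

There is one attempt and no reset: what is moved stays moved. The work goes in short steps, each a Python script; the robot and the scene stay as the last script left them, time stands still between calls to the robot, and variables do not carry over. Pictures are saved under pics/ and viewed, at most 10 in all, crops included, and the job is handed in when it is done.

```bash
mkdir -p pics; ls; python3 - <<'E'
from cell import manip, grab_frame, camera_model
import cv2,numpy as np
for n in("top","side"):
    p,d=grab_frame(n); cv2.imwrite(f"pics/{n}0.png",p[:,:,::-1]); np.savez(f"{n}0.npz",p=p,d=d,**{k:np.array(v) for k,v in camera_model(n).items()})
    m=camera_model(n); print(n,m["fx"],m["cx"],m["cy"],np.round(m["world_from_camera"],3).tolist())
print(manip.read_t(),manip.read_tcp_rot())
E
```

```text
pics
top 379.6319875257878 320.6552644135637 200.71401519466943 [[-0.008, -0.999, 0.053, 0.386], [-1.0, 0.008, 0.002, -0.019], [-0.002, -0.053, -0.999, 1.412], [0.0, 0.0, 0.0, 1.0]]
side 378.53755560319263 319.7246382530926 189.85272844129554 [[-0.803, -0.443, 0.399, 0.027], [-0.596, 0.612, -0.52, 0.556], [-0.014, -0.655, -0.755, 1.014], [0.0, 0.0, 0.0, 1.0]]
0.1 [-3.08547479e+00 -5.81823170e-01  6.35271779e-04]
```

View pics/top0.png

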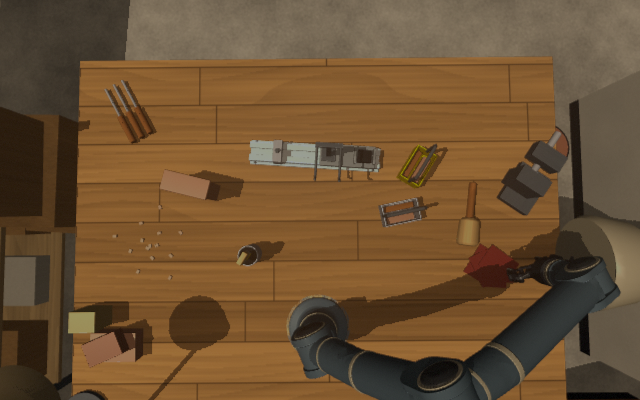

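View pics/side0.png

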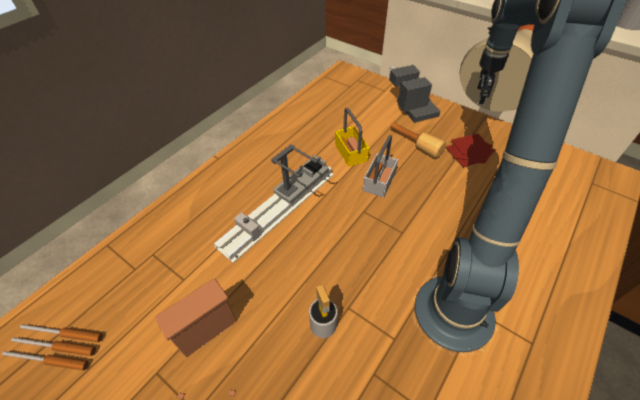

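The top view shows the rail at columns 249–381, row ~157, with the stop at (278,150), the cap at (365,157) and the hook at ~(325,155). The steel caddy is at (402,212) and the yellow look-alike at (418,165). The side view agrees: cap (315,165), stop (248,225), steel caddy (381,178). Next I'll fit these from depth.

```bash
cat > h.py <<'E'
import numpy as np,cv2
def cloud(p,d,m):
    v,u=np.mgrid[:d.shape[0],:d.shape[1]]
    c=np.stack([(u-m["cx"])/m["fx"]*d,(v-m["cy"])/m["fy"]*d,d],-1)
    T=np.array(m["world_from_camera"]); w=c@T[:3,:3].T+T[:3,3]
    w[d==0]=np.nan
    return w
def proj(P,m):
    T=np.linalg.inv(np.array(m["world_from_camera"])); c=np.atleast_2d(P)@T[:3,:3].T+T[:3,3]
    return np.stack([m["fx"]*c[:,0]/c[:,2]+m["cx"],m["fy"]*c[:,1]/c[:,2]+m["cy"]],1)
E
python3 - <<'E'
from h import *
for n in("top","side"):
    z=np.load(n+"0.npz"); w=cloud(z["p"],z["d"],z).reshape(-1,3); col=z["p"].reshape(-1,3).astype(int)
    def sel(x0,x1,y0,y1,z0,z1): return (w[:,0]>x0)&(w[:,0]<x1)&(w[:,1]>y0)&(w[:,1]<y1)&(w[:,2]>z0)&(w[:,2]<z1)
    def rect(s):
        q=(w[s][:,:2]*1000).astype(np.float32); r=cv2.minAreaRect(q); return len(q),np.round(r[0],1),np.round(r[1],1),round(r[2],2),np.round(np.median(w[s][:,2]),4)
    tab=sel(.3,.7,-.1,.1,-.03,.03); print(n,"table z",np.median(w[tab][:,2]))
    print("rail",rect(sel(.44,.66,-.28,.3,.018,.04)))
    print("carr+stop z>.045",rect(sel(.44,.66,-.28,.3,.046,.09)))
    print("stop",rect(sel(.44,.66,.08,.2,.046,.09)))
    print("hi",rect(sel(.44,.66,-.28,.3,.19,.26)))
    sat=col.max(1)-col.min(1)
    print("caddy rim",rect(sel(.3,.47,-.42,-.16,.05,.09)), "bar",rect(sel(.3,.47,-.42,-.16,.14,.2)))
    print(np.round(w[sel(.3,.47,-.42,-.16,.14,.2)][:40],3).tolist())
    dark=(col.sum(1)<110)&sel(.44,.66,-.28,-.1,.05,.09); print("cap",dark.sum(),np.round(np.median(w[dark],0),4) if dark.sum() else '')
E
```

```text
top table z 0.00033270600275137063
rail (635, array([613.5, -42.6]), array([560.1, 195.2]), 69.93, np.float64(0.0299))
carr+stop z>.045 (1221, array([604.6, -83.5]), array([479. , 190.5]), 67.4, np.float64(0.0575))
stop (159, array([630.1, 140.7]), array([32.5, 59.9]), 85.35, np.float64(0.0629))
hi (329, array([572.6, -39.7]), array([ 86.3, 125.7]), 86.68, np.float64(0.2236))
caddy rim (179, array([ 415.7, -297.8]), array([ 80. , 136.4]), 11.66, np.float64(0.0687)) bar (154, array([ 415.9, -298.6]), array([ 11.9, 136.6]), 11.52, np.float64(0.1742))
[[0.432, -0.349, 0.167], [0.432, -0.35, 0.174], [0.432, -0.353, 0.174], [0.432, -0.359, 0.168], [0.432, -0.363, 0.162], [0.429, -0.335, 0.171], [0.429, -0.337, 0.175], [0.429, -0.341, 0.173], [0.429, -0.343, 0.176], [0.429, -0.348, 0.169], [0.429, -0.35, 0.176], [0.429, -0.352, 0.178], [0.429, -0.357, 0.173], [0.429, -0.363, 0.164], [0.429, -0.366, 0.165], [0.426, -0.319, 0.168], [0.426, -0.322, 0.17], [0.426, -0.324, 0.174], [0.426, -0.328, 0.17], [0.426, -0.331, 0.174], [0.425, -0.333, 0.177], [0.425, -0.335, 0.181], [0.425, -0.339, 0.17
[... 1279 characters left out ...]
, [0.424, -0.333, 0.177], [0.42, -0.331, 0.181], [0.419, -0.337, 0.177], [0.418, -0.342, 0.174], [0.422, -0.36, 0.159], [0.425, -0.328, 0.176], [0.422, -0.328, 0.178], [0.42, -0.332, 0.176], [0.418, -0.336, 0.174], [0.424, -0.358, 0.155], [0.422, -0.361, 0.154], [0.421, -0.321, 0.179], [0.419, -0.323, 0.179], [0.418, -0.33, 0.174], [0.416, -0.334, 0.172], [0.423, -0.357, 0.152], [0.422, -0.363, 0.148], [0.423, -0.318, 0.175], [0.418, -0.315, 0.181], [0.417, -0.321, 0.176], [0.414, -0.322, 0.177], [0.426, -0.357, 0.146], [0.423, -0.359, 0.146], [0.419, -0.31, 0.179], [0.418, -0.316, 0.175], [0.413, -0.313, 0.18], [0.413, -0.321, 0.174], [0.425, -0.356, 0.142]]
cap 98 [ 0.606  -0.1675  0.0718]
```

```bash
cat >> h.py <<'E'
from scipy.spatial.transform import Rotation as R
def down(a):  # tool down, tool x at angle a
    x=np.array([np.cos(a),np.sin(a),0]); z=np.array([0,0,-1.]); return R.from_matrix(np.stack([x,np.cross(z,x),z],1)).as_rotvec()
E
python3 - <<'E'
from h import *
from cell import manip,grab_frame,camera_model
for n in("top","side"):
    z=np.load(n+"0.npz"); w=cloud(z["p"],z["d"],z).reshape(-1,3); col=z["p"].reshape(-1,3).astype(int)
    grey=(col.max(1)-col.min(1))<45
    s=grey&(abs(w[:,2]-.031)<.008)&(w[:,0]>.5)&(w[:,0]<.72)&(w[:,1]>-.3)&(w[:,1]<.3)
    r=cv2.minAreaRect((w[s][:,:2]*1000).astype(np.float32)); print(n,s.sum(),r)
    s=grey&(col.sum(1)<170)&(w[:,2]>.055)&(w[:,2]<.08)&(w[:,0]>.56)&(w[:,0]<.66)&(w[:,1]>-.24)&(w[:,1]<-.1)
    print(s.sum(),cv2.minAreaRect((w[s][:,:2]*1000).astype(np.float32)),np.median(w[s],0))
a=np.radians(-4.3)
for yaw in (a,a+np.pi/2,a-np.pi/2,a+np.pi):
    print(np.degrees(yaw),manip.solve_ik([.61,-.16,.2],down(yaw)),manip.solve_ik([.62,.05,.2],down(yaw)))
print(manip.read_t())
manip.goto([.56,-.16,.33],down(a+np.pi/2 if False else a))
m=camera_model("wrist");p,d=grab_frame("wrist"); cv2.imwrite("pics/w1.png",p[:,:,::-1]);np.savez("w1.npz",p=p,d=d,**{k:np.array(v) for k,v in m.items()})
print(manip.read_t(),np.round(m["world_from_camera"],3).tolist())
E
```

```text
top 809 ((628.1904296875, 6.1280975341796875), (478.79364013671875, 75.21186828613281), 85.7428970336914)
189 ((618.7947998046875, -168.84576416015625), (67.04059600830078, 49.68360900878906), 87.71102142333984) [ 0.61630704 -0.17129898  0.06895989]
side 1038 ((625.5172729492188, 8.777557373046875), (478.569580078125, 78.98074340820312), 85.01323699951172)
123 ((612.980224609375, -170.4420928955078), (46.03907775878906, 41.89179229736328), 85.1396484375) [ 0.60695354 -0.16762018  0.07181292]
-4.3 [ 0.35114065  0.43420034 -0.21999226  1.6710141   0.10615119  1.04806061
 -1.54799659] [ 0.19982024  0.45367128 -0.47564378  1.68055354  0.23165811  1.06359594
 -1.99370604]
85.7 [ 0.5770715   0.47946624 -0.53877057  1.65687486  0.27160183  1.08063379
 -0.11597294] [ 0.34620232  0.50072447 -0.69089553  1.67187994  0.35100853  1.0966197
 -0.52203879]
-94.3 [-0.53162656  0.65345975  1.11269154  1.72262336 -0.63232588  1.17466455
 -2.4576954 ] [ 0.61219205  0.70146063 -1.1779198   1.65775958  0.67845901  1.25299536
  2.35825134]
175.70000000000002 [ 0.70168708  0.5254786  -0.72817494  1.64949193  0.3811769   1.11379532
  1.36537767] [ 0.43684139  0.54465242 -0.83536583  1.66679238  0.43908466  1.12852841
  0.97690413]
0.1
2.2083 [[-0.077, -0.948, -0.308, 0.639], [-0.997, 0.074, 0.023, -0.167], [0.001, 0.309, -0.951, 0.472], [0.0, 0.0, 0.0, 1.0]]
```

View pics/w1.png

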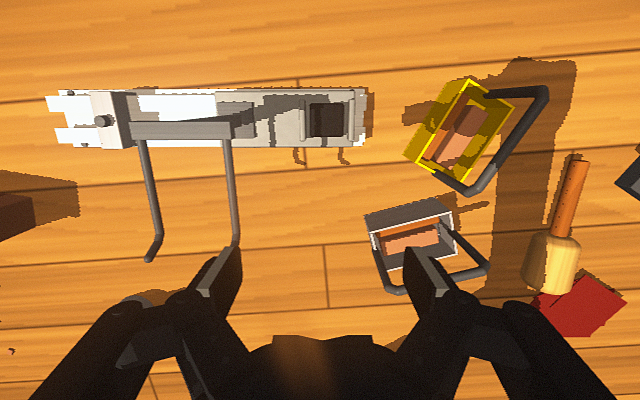

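The wrist view shows the black cap at (326,120) between its two walls, with the prong tips at (150,258) and (235,243). The stop is at (103,120) and the steel caddy at (412,245). I'll fit the cap and then go press it.

```bash
python3 - <<'E'
from h import *
z=np.load("w1.npz"); w=cloud(z["p"],z["d"],z); col=z["p"].astype(int)
s=np.zeros(w.shape[:2],bool); s[95:145,295:360]=1
g=s&(col.sum(2)<150)&(w[...,2]>.055)&(w[...,2]<.08); q=w[g]
print(g.sum(),cv2.minAreaRect((q[:,:2]*1000).astype(np.float32)),np.median(q,0))
wl=s&(w[...,2]>.0725)&(w[...,2]<.085);q=w[wl]
for lo,hi in((-.25,-.17),(-.17,-.1)):
    k=q[(q[:,1]>lo)&(q[:,1]<hi)]; print("wall",len(k),k.mean(0) if len(k) else '')
g=(w[...,2]>.195)&(w[...,2]<.26)&(np.arange(400)[:,None]<265)&(np.arange(640)[None]<245)
print("hook",cv2.minAreaRect((w[g][:,:2]*1000).astype(np.float32)),np.median(w[g],0))
s=np.zeros(w.shape[:2],bool); s[80:155,80:135]=1
g=s&(w[...,2]>.055)&(w[...,2]<.08); print("stop",cv2.minAreaRect((w[g][:,:2]*1000).astype(np.float32)),np.median(w[g],0))
E
```

```text
562 ((616.7481079101562, -171.67132568359375), (46.670082092285156, 44.92564010620117), 85.52395629882812) [ 0.61882892 -0.16377401  0.06934783]
wall 238 [ 0.61496549 -0.20594168  0.07574843]
wall 244 [ 0.61949638 -0.13847723  0.07570945]
hook ((571.7725830078125, -38.38951873779297), (88.96373748779297, 125.1323013305664), 85.76905059814453) [ 0.61419999 -0.03827662  0.22375275]
stop ((639.6607055664062, 140.10394287109375), (33.344566345214844, 79.47023010253906), 85.43504333496094) [0.64155332 0.13595868 0.06284911]
```

```bash
cat >> h.py <<'E'
A=np.radians(-4.4); u=np.array([-np.sin(A),np.cos(A),0]); rx=np.array([np.cos(A),np.sin(A),0])
E
python3 - <<'E'
from h import *
from cell import manip
manip.gripper_close(20)
c=np.array([.617,-.172,0])
manip.goto(c+[0,0,.16],down(A)); manip.move_straight(c+[0,0,.085],v=.1)
f0=manip.read_force(); print("f0",f0)
print(manip.move_straight(c+[0,0,.055],v=.02,contact_N=8), manip.read_ee_pos(), manip.read_force()-f0)
manip.hold(.3); p=manip.read_ee_pos(); print(p,manip.read_force()-f0,manip.read_t())
E
```

```text
f0 [-0.00948812  0.13566469  0.1220584 ]
True [ 0.6168994  -0.17305444  0.06637064] [-1.70826193  0.06627956  6.07600013]
[ 0.61691756 -0.17277343  0.06680712] [-1.09394466  1.23338003  6.05237284] 5.8833
```

```bash
python3 - <<'E'
from h import *
from cell import manip
c=manip.read_ee_pos()
for z in(.064,.062,.0605):
    manip.move_straight([c[0],c[1],z],v=.03); manip.hold(.1); F=manip.read_force(); p=manip.read_ee_pos(); print(z,p,F)
    if F[2]>9.5: break
t=np.array([c[0],c[1],z])
print(manip.move_straight(t+.03*u,v=.05,contact_N=20),manip.read_ee_pos(),manip.read_force(),manip.read_t())
E
python3 - <<'E'
from cell import grab_frame,camera_model
from h import *
p,d=grab_frame("top"); w=cloud(p,d,camera_model("top"))
g=(w[...,2]>.195)&(w[...,2]<.235)&(w[...,0]>.5)&(w[...,0]<.66)&(w[...,1]>-.1)&(w[...,1]<.16)
print("hook",cv2.minAreaRect((w[g][:,:2]*1000).astype(np.float32)))
E
```

```text
0.064 [ 0.61699133 -0.17314798  0.06504313] [-2.81542772 -0.35941316  7.51989545]
0.062 [ 0.61697491 -0.17348667  0.06321715] [-2.26164793 -0.98116798  8.47815007]
0.0605 [ 0.61693069 -0.17372696  0.06183866] [-4.21217194 -1.1894296   8.63360611]
False [ 0.61926987 -0.14238477  0.06164058] [-2.82187743  0.64388009  8.27399534] 7.6833
hook ((581.1640625, -5.6912689208984375), (85.95237731933594, 113.7921142578125), 87.19998931884766)
```

The carriage follows, so I'll continue to the stop.

```bash
python3 - <<'E'
from h import *
from cell import manip,grab_frame,camera_model
c=manip.read_ee_pos(); t=np.array([c[0],c[1],.0603])
print(manip.move_straight(t+.125*u,v=.06,contact_N=14),manip.read_ee_pos(),manip.read_force(),manip.read_t())
p=manip.read_ee_pos(); print("travel",(p-c)@u)
m=camera_model("wrist");q,d=grab_frame("wrist"); cv2.imwrite("pics/w2.png",q[:,:,::-1])
w=cloud(q,d,m); np.save("w2.npy",w)
E
```

```text
True [ 0.62686467 -0.0385314   0.06246964] [-2.46925471 -0.68000408  8.70791295] 9.3333
travel 0.10406818225143102
```

View pics/w2.png

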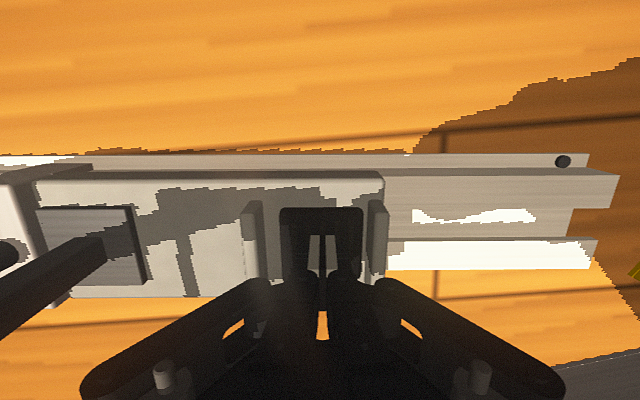

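The fingers are on the cap between the walls at (252,240) and (378,240). The carriage's left end at (35,230) is up against the stop. I'll push once more to confirm, then release.

```bash
python3 - <<'E'
from h import *
from cell import manip,grab_frame,camera_model
c=manip.read_ee_pos(); t=np.array([c[0],c[1],.0603])
print(manip.move_straight(t+.012*u,v=.02,contact_N=12),manip.read_force(),"travel",(manip.read_ee_pos()-c)@u)
p=manip.read_ee_pos(); print(p)
manip.move_straight([p[0],p[1],.10],v=.06); manip.move_straight([p[0],p[1],.34],v=.2)
manip.open_jaws()
manip.goto([.50,.05,.38],down(A))
m=camera_model("wrist");q,d=grab_frame("wrist"); cv2.imwrite("pics/w3.png",q[:,:,::-1]);np.savez("w3.npz",p=q,d=d,**{k:np.array(v) for k,v in m.items()})
print(manip.read_t())
E
```

```text
True [-2.39348985 -0.9572153   8.43207779] travel 0.00025368162778358864
[ 0.62686534 -0.03821665  0.0631071 ]
13.425
```

View pics/w3.png

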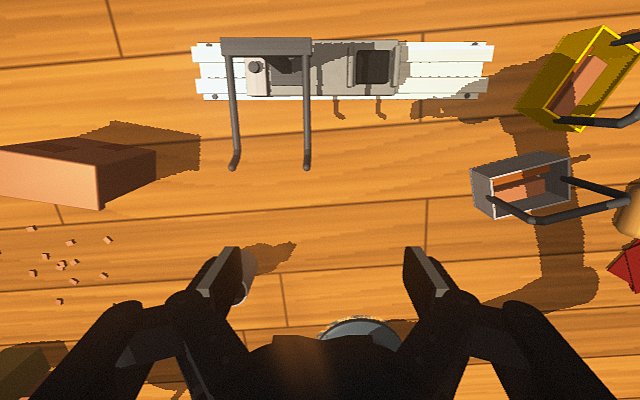

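The carriage nose is against the stop, with the prongs at columns 233 and 307. Next I'll measure the hook and take a close look at the caddy bar.

```bash
python3 - <<'E'
from h import *
from cell import manip,grab_frame,camera_model
z=np.load("w3.npz"); w=cloud(z["p"],z["d"],z)
g=(w[...,2]>.195)&(w[...,2]<.26)&(np.arange(400)[:,None]<180)&(np.arange(640)[None]<330)&(np.arange(640)[None]>180)
r=cv2.minAreaRect((w[g][:,:2]*1000).astype(np.float32)); print("hook",r)
q=w[g]; e=(q@rx); n=(q@u)
print("x extent",np.percentile(e,[.5,99.5]))
for lo,hi in((-.105,-.05),(-.115,-.105)):
    k=(e>e.max()-.008+lo)&(e<e.max()-.008+hi); m=np.median(n[k]); a,b=n[k][n[k]<m-.0],n[k][n[k]>m]; 
    mid=(n[k].min()+n[k].max())/2; print("prongs y",np.median(n[k][n[k]<mid]),np.median(n[k][n[k]>mid]),"z",np.percentile(q[k][:,2],[50,95]))
b=np.array([.415,-.2975,.151]); B=np.radians(101.6)
print(manip.solve_ik(b,down(B)),manip.solve_ik(b+[0,0,.15],down(B)))
manip.goto([.415,-.36,.33],down(B))
for k,off in enumerate(([0,0,0],[.0,-.04,.02])):
    manip.move_straight(np.array([.415,-.36,.33])+off)
    m=camera_model("wrist");p,d=grab_frame("wrist"); w=cloud(p,d,m); np.savez(f"c{k}.npz",p=p,d=d,**{k:np.array(v) for k,v in m.items()})
    g=(w[...,2]>.160)&(w[...,2]<.185)&(abs(w[...,0]-.415)<.06)&(abs(w[...,1]+.2975)<.09)
    print("bar",g.sum(),cv2.minAreaRect((w[g][:,:2]*1000).astype(np.float32)),np.percentile(w[g][:,2],[10,50,98]))
cv2.imwrite("pics/c1.png",p[:,:,::-1]); print(manip.read_t())
E
```

```text
hook ((581.9170532226562, 97.70223999023438), (88.03592681884766, 124.93028259277344), 85.82059478759766)
x extent [0.51173132 0.63490674]
prongs y 0.1038397333755845 0.17884114569083942 z [0.22345831 0.22650923]
prongs y 0.10366222654926108 0.17794103075244805 z [0.2406221  0.24801011]
[ 0.65995107  0.30040475 -0.14503605  1.99877979  0.057148    0.84618949
  0.68588043] [ 0.60733926  0.14421671 -0.07665935  1.82048103  0.01191737  1.17733778
  0.72936173]
bar 1467 ((415.3021545410156, -297.2967224121094), (12.077262878417969, 136.02598571777344), 11.435957908630371) [0.17035861 0.17485672 0.177149  ]
bar 1454 ((415.2961730957031, -297.83355712890625), (12.032918930053711, 136.52154541015625), 11.588289260864258) [0.17046276 0.17482385 0.17711015]
16.525
```

View pics/c1.png

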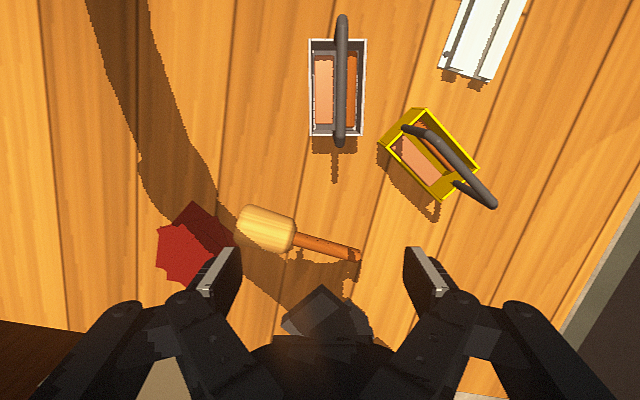

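The close view shows the steel caddy's bar at about (341,80), upright and clear of everything. Both wrist positions put its middle at (0.4153, −0.2975), axis height 0.171. Grasping now.

```bash
python3 - <<'E'
from h import *
from cell import manip,grab_frame,camera_model
b=np.array([.4153,-.2975,.152]); B=np.radians(101.5)
manip.goto(b+[0,0,.10],down(B)); print(manip.move_straight(b,v=.1,contact_N=10))
manip.gripper_close(60); manip.hold(.2); print("w",manip.read_gripper_width(),manip.read_gripper_force(),manip.read_force())
manip.move_straight(b+[0,0,.02],v=.05); print(manip.read_force(),manip.read_wrist_torque())
manip.move_straight(b+[0,0,.135],v=.12); print(manip.read_gripper_width(),manip.read_force(),manip.read_t())
pre=.44*rx+.1413*u+[0,0,.27]; print(pre, manip.solve_ik(pre,down(A+np.pi/2)))
manip.move_straight(pre,rotation=down(A+np.pi/2),v=.12)
print(manip.read_ee_pos(),manip.read_tcp_rot(),down(A+np.pi/2),manip.read_t())
for n in("top","side","wrist"):
    m=camera_model(n);p,d=grab_frame(n); cv2.imwrite(f"pics/h_{n}.png",p[:,:,::-1]); np.savez(f"h_{n}.npz",p=p,d=d,**{k:np.array(v) for k,v in m.items()})
E
```

```text
False
w 0.009670203524983396 58.51731777191162 [-2.42071477  0.20726469  4.41556216]
[-0.43153096 -0.09666047 -5.40550563] [-0.01418183  0.06803051 -0.00521371]
0.0099597939698342 [-0.60540496  0.1254892  -6.71345136] 20.8417
[0.44954361 0.10712718 0.27      ] [ 0.10240347  0.10993445 -0.46011731  1.94374654  0.05469653  1.09987201
 -0.45693967]
[0.44956704 0.10686761 0.26999114] [ 2.30548745e+00  2.13396125e+00 -1.74375132e-04] [2.30508035 2.13452781 0.        ] 24.375
```

View pics/h_side.png

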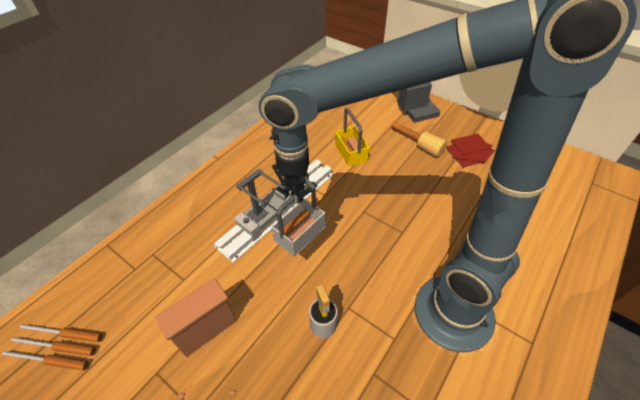

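View pics/h_wrist.png

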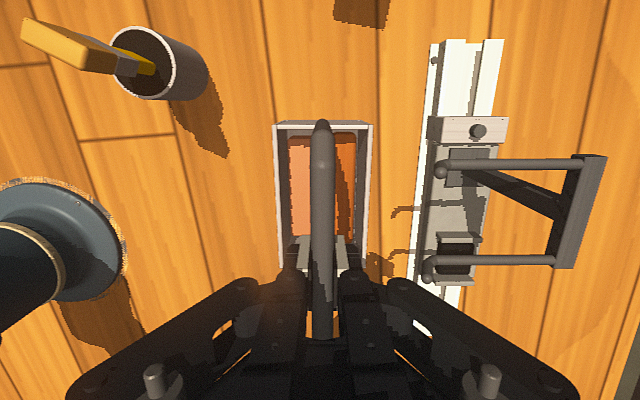

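The caddy is held upright. In the wrist view the bar is at column 322, parallel to the rail, and the prong tips at (440,170) and (428,268) are ahead of it with their middle near the gripper centre. I'll check the alignment numerically, then hang it.

```bash
python3 - <<'E'
from h import *
from cell import manip,grab_frame,camera_model
z=np.load("h_wrist.npz"); w=cloud(z["p"],z["d"],z); r,c=np.mgrid[:400,:640]
g=(abs(c-322)<12)&(r<230)&(r>110)&(w[...,2]>.27)&(w[...,2]<.31); q=w[g]; print("bar e",np.median(q@rx),"end n",(q@u).max()-.068,"ztop",np.percentile(q[:,2],95))
h=(c>430)&(c<575)&(w[...,2]>.2)&(w[...,2]<.26); h1=w[h&(r<200)]; h2=w[h&(r>230)]
s1=np.median(h1@u);s2=np.median(h2@u);print("prongs n",s1,s2,(s1+s2)/2,"tip e",(h1@rx).min(),(h2@rx).min())
mid=(s1+s2)/2 if abs((s1+s2)/2-.1413)<.006 else .1413
f=lambda zz:.546*rx+mid*u+[0,0,zz]
manip.move_straight(f(.27),v=.08,contact_N=8) and print("CONTACT",manip.read_force())
print(manip.read_ee_pos(),manip.read_force())
manip.move_straight(f(.222),v=.06,contact_N=8)
print(manip.move_straight(f(.203),v=.02,contact_N=4.5),manip.read_ee_pos(),manip.read_force(),manip.read_t())
for n in("side","wrist"):
    p,d=grab_frame(n); cv2.imwrite(f"pics/i_{n}.png",p[:,:,::-1])
E
```

```text
bar e 0.4399022255889786 end n 0.14178497396490508 ztop 0.2944047864353041
prongs n 0.18065804843874333 0.10771232674140986 0.1441851875900766 tip e 0.5088426549077955 0.5148282920863158
[0.55496561 0.10196079 0.27010207] [-0.50220802  0.18734619 -5.6790007 ]
True [0.5554639  0.1018685  0.21160155] [-0.17778536 -0.62790651  5.30831359] 27.55
```

View pics/i_wrist.png

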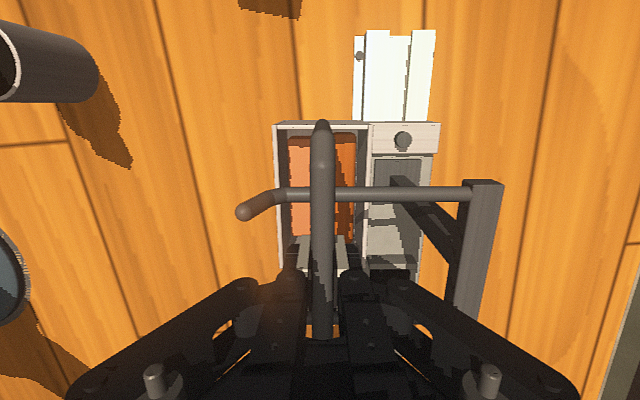

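The bar is resting on the +y prong at (322,193), and the contact height matches. Releasing and withdrawing.

```bash
python3 - <<'E'
from h import *
from cell import manip,grab_frame,camera_model
manip.open_jaws(); manip.hold(.3); p=manip.read_ee_pos(); print(manip.read_force(),manip.read_gripper_width())
manip.move_straight(p+[0,0,.06],v=.06); print(manip.read_force())
manip.move_straight(p+[0,0,.2],v=.15)
manip.move_straight(p+[-.1,-.1,.2],v=.2)
manip.hold(1)
a=[]
for k in range(2):
    q,d=grab_frame("side"); w=cloud(q,d,camera_model("side")); g=(w[...,2]>.07)&(w[...,2]<.25)&(w[...,0]>.48)&(w[...,0]<.6)&(w[...,1]<.2)&(w[...,1]>0); a.append(q.astype(int)); manip.hold(.5)
print("motion",abs(a[0]-a[1])[100:300,200:350].mean(),manip.read_t())
cv2.imwrite("pics/end.png",cv2.resize(q[100:300,200:440,::-1],None,fx=3,fy=3))
E
```

```text
[ 0.71408729  0.30698745 -0.04654389] 0.08541724015424812
[ 0.33543549  1.31195651 -0.21942286]
motion 0.6474333333333333 33.8583
```

View pics/end.png

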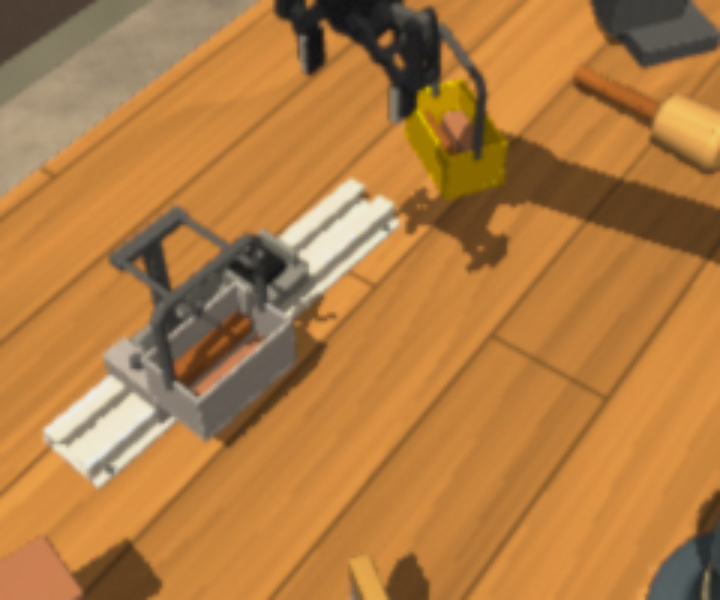

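The caddy hangs upright and level on both prongs (bar around (205,280) in the crop), still, and the gripper is well clear. Handing in.

```bash
python3 -c "
from cell import sign_off
print(sign_off())"
```

```text
the job is handed in; nothing more can be done
None
```

I handed the job in at about 34 s: the carriage is against the stop with the release let up, and the steel caddy hangs upright and still on both prongs with the gripper clear. The stone house, mallet and brush pot were not touched.

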